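Prove the lever press and set its length stop

TASK

Set up the small lever press on the bench for the next batch. First pull its ball-ended lever down through the full stroke to see that the ram runs free, and ease it back up slowly, without letting it fly. Then take the head of the length stop, squeeze in its lock button, draw the arm out until the 60 mm mark stands at the mouth of the sleeve, and stay there: the program finishes while still holding the head with the button squeezed in, so that I can nip up the clamp screw; leave the other things on the bench where they lie.

Things in the scene. Friction and masses are not known exactly. Their poses are not given: they have to be found in the camera images.
- press: small bench lever press, fixed: grey casting with base 165 x 135 x 22 mm, head up to 208 mm high (ram top 258 mm), steel anvil block. Origin under the base on the bench; x points to the back of the press (at zero turn the operator's side faces the robot), y left, along the length stop, z up. Turned up to 0.2 rad either way about z.
- press_lever (a joint): lever of the press, rad: 0 = at rest, fully up (35 degrees above level, towards the operator), 1.0 = bottom of the stroke (22 degrees below level). A spring returns it: the pull needed at the ball grows from about 3 N at the top to 9 N at the bottom; let go near the bottom it flies up. It drives the ram 32 mm down.
- lever_ball (a point): centre of the black ball, 34 mm across, at the end of the 12 mm lever rod. It swings in the upright plane y = -62 mm of the press, at radius 170 mm about a hinge line at x = 10, z = 165 mm of the press (ball at x = -129, z = 263 mm when up; x = -148, z = 102 mm when down). Free all round.
- stop_arm (a joint): length-stop arm, 13 mm square bar that telescopes out of a fixed sleeve along +y of the press, m: 0 = head home at the sleeve mouth, 0.09 = fully out; = scale reading at the mouth = open bar between mouth and head. Marks across its top: long every 10 mm (sixth from the head = 60), short every 5. Starts at 8 to 30 mm. Locked until the button is in (catch notch every 5 mm), then slides with about 2 N.
- stop_head: head at the arm's outer end: steel block 26 (x) x 44 (y) x 58 mm high, top 78 mm above the bench, with a steel stop flag 5 mm thick reaching 60 mm back (+x) from its end next to the sleeve. Origin on the bar's centre line, 34 mm above the bench, at the face next to the sleeve (press frame x = -62, y = 135 mm + reading); axes as the press.
- stop_grip (a point): middle of the grasp on the head, clear of the flag: between the face of the button and the opposite face, 56 mm above the bench, 27 mm in y from the head's face next to the sleeve. Taken across x of the press, one finger on the button, the other on the plain face: 33 mm wide with the button out, 28 mm with it in.
- stop_button (a joint): lock button, a black ribbed plate 24 mm (y) x 30 mm high on the front (-x) face of the head, in m: 0 = out, arm locked; free above 0.0025, 0.005 = fully in. Moves along +x of the press against a spring: 7 N to start, 11 N fully in. It comes out again by itself and locks the arm when let go.
- caliper: small steel caliper lying flat, 60 x 197 x 8 mm, a bystander; origin under its middle
- dish: round brass dish 67 mm across, 15 mm high, a bystander; origin under its middle
- pliers: flat pliers lying on the bench, 48 x 135 x 12 mm, a bystander; origin under the middle
- charcoal: charcoal block 52 x 77 x 26 mm, a bystander; origin under its middle
- mallet: chasing hammer lying flat, 65 x 224 x 21 mm, a bystander; origin under its middle
- brush: thin flux brush lying flat, 10 x 152 x 10 mm, a bystander; origin under its middle

How it is judged:
On the way, in this order (a step that is already met when the one before it is completed fails the run):
1. the lever is pulled to the bottom of its stroke, the length stop still as found (value of joint press_lever above 0.93 rad and distance of stop_head from where it was at the start of the episode below 0.006 m), for 0.1 s.
2. the lever is back up at rest (value of joint press_lever below 0.06 rad and distance of stop_head from where it was at the start of the episode below 0.006 m), for 0.2 s.
3. the lock button is squeezed in by the fingers before the arm is drawn out (value of joint stop_button above 0.003 m and contact force between the fingers and stop_head above 2 N and distance of stop_head from where it was at the start of the episode below 0.008 m), for 0.1 s.
At the end, for the whole second after the job is handed in: The program has finished with the fingers still gripping the stop head (more than 2 N) and the lock button squeezed in (more than 3 mm); the arm stands still at 60 mm on its scale, to 2.5 mm either way; the lever is up at rest (within 0.06 rad) (value of joint stop_arm between 0.0575 and 0.0625 m and velocity of joint stop_arm between -0.005 and 0.005 m/s and value of joint stop_button above 0.003 m and contact force between the fingers and stop_head above 2 N and value of joint press_lever below 0.06 rad); the arm keeps its last pose, push and grip.
It fails at once if the lever flies back (faster than 1.7 rad/s, about 0.3 m/s at the ball) (velocity of joint press_lever below -1.7 rad/s).
It fails at once if one of the other things on the bench is shifted by more than 30 mm (distance of any of caliper, dish, pliers, charcoal, mallet, brush from where it was at the start of the episode above 0.03 m).
It also fails if it takes over 58 s, if anything falls off the work surface, if the arm or the gripper's body presses on something with over 40 N, if the wrist force passes 120 N, or if a joint passes its speed limit or range.

ROBOT

A 6-joint arm with a two-finger parallel gripper is mounted at the origin on a cart in front of the work surface, level with it; the furniture and walls round the work are solid. World frame = base frame: x ahead of the robot, y to its left, z up, the work surface at z = 0. Lengths are in m, angles in rad, forces in N, time in s.
With the tool pointing down it reaches from about 0.25 to 0.775 m from the base axis. Payload 8.9 kg.
Tool frame: the origin (TCP) lies at the very end of the fingers, on their centre line; the grasp point (between the pads) lies 19 mm behind it; y points along the fingers, z is the direction in which the jaws open and shut, and the axes are right-handed (so a half turn about y gives the same grasp; the last joint's range is limited). The gripper opens to 85 mm and grips with 20 to 120 N. Pads are 22 mm wide; open, the fingers measure 114 mm over their backs; the gripper's body (76 mm by 85 mm) begins 54 mm behind the grasp point. The pads swing forward as they close: fully open they stand 13 mm farther back than shut.
Start: joints at [-1.47, 0.291, -0.153, 1.127, 0, 1.431], TCP at [0.125, -0.51, 0.231] pointing down, gripper open.
Joint ranges: [-2.52, 2.52], [-0.91, 1.74], [-1.3, 1.37], [-1.96, 2.02], [-1.52, 1.47], [-3.14, 3.14]. Speed limits (rad/s): [2.22, 2.22, 2.79, 3.14, 3.14, 3.14].

INTERFACE

Orientations are given as a 3x3 rotation matrix whose columns are the frame's x, y, z axes.
In Python, from plant import get_state, camera, close_job, masks_of, landmark_of gives the robot as it stands. The module is installed in compiled form; this text tells all that it offers.
- The arm moves only by the tool apply_moves, never from a script. Its arguments are lists of equal length, an entry for each row: "travel": the shift along the world's x, y, z in m, a list of three; "yaw": the turn about the world's z in rad; "jaw": the finger opening in m, from 0 to 0.0854. In form: {"travel": [[dx, dy, dz], ...], "yaw": [yaw, ...], "jaw": [jaw, ...]}. A call has 1 to 5 rows; each row is the pose to reach, as a shift and turn from the pose measured when the call began; what a row does not reach only later rows make up. A row lasts 1/12 s, in which the tool goes at most 41.7 mm and 7.16 degrees, less where a joint would pass 70% of its speed; a pose out of reach is approached as far as the arm can. A call with a gripper value outside its range is refused whole. The fingers move at their own pace and stop on an object; "force" is the grip in N (left out, the last holds). Time passes only in rows, so rows that repeat a pose let the fingers close. It gives the time, the measured TCP pose, the force and the opening at its end, in the units of the state.
- get_state(): the state, without advancing time (a new reading comes with each control period).
- camera(name): name is "side" or "top" or "wrist"; returns a dict with "img" (384x512x3 uint8, red, green, blue), "z_map" (384x512 float32, m along the optical axis (not along the pixel's ray), 0 where there is no reading), "camera_matrix" (3x3 intrinsics, pixels), "pose" (4x4, takes a point from camera to world coordinates). Camera axes: x right, y down, z forward; pixel columns grow to the right and rows downward; lengths in m; the calibration is good to about 2 mm. A picture is of the moment at which its call begins.
- close_job(): hands the job in, once; it reports no verdict.
Trained networks look in a picture, given as the dict that the camera call returned (one of the last four; its "shot" number tells which), for a name from the list of things; names that differ only in an ending like _2 or _b are one class to them, and where a whole thing is asked for, a point or a joint stands for the part that bears it (a point fixed in the world has none). Each returns a list of dicts, best first, with "p" (0 to 1); they miss things now and then, are a little off and sometimes report something else, mostly with a low value. They report only what shows in the picture. A call takes as long as a camera call.
- masks_of(picture, target): "mask" (384x512 bool, what is visible of it).
- landmark_of(picture, target): "at" ([x, y, z] in m, in world coordinates, good to about 4 mm: a listed point, or the origin of a listed thing).
The state is a dict: "time": time; "joint_positions": joint angles; "qd": joint speeds; "effort": joint torques, N m; "ee_pos": TCP position; "ee_rot": TCP orientation; "force": force on the tool from outside, world axes, zero at the start; "moment": the same for the moment, N m; "opening": finger opening in m.
Only numpy, scipy, OpenCV 4.12 (cv2) and the standard library are available. Lean on these libraries where they do the work, as an engineer would, in place of code of your own. Each camera call takes 0.05 s, during which the arm holds its last target. There are 200 camera calls.

## Working session

There is one attempt and no reset: what is moved stays moved. The work goes in short steps, Python scripts to look and compute and a tool call to move; the robot and the scene stay as the last step left them, time stands still between calls to the robot, and variables do not carry over. Pictures are saved under pics/ and viewed, about 8 in all and at most 12, crops included, and the job is handed in when it is done.

Besides the shell and the picture viewer there is one more tool, called by a JSON object that holds its "fn" and its "kwargs". apply_moves: Moves the arm, as the interface text tells. Its arguments: {"type":"object","properties":{"travel":{"type":"array","items":{"type":"array","items":{"type":"number"}}},"yaw":{"type":"array","items":{"type":"number"}},"jaw":{"type":"array","items":{"type":"number"}},"force":{"type":"number"}},"required":["travel","yaw","jaw"]}

```bash
mkdir -p pics; python3 - <<'E'
from plant import *
import cv2, numpy as np
s=get_state(); print(s['time'],s['ee_pos'],s['ee_rot'],s['force'],s['opening'])
a=camera('top'); b=camera('side')
cv2.imwrite('pics/t0.png',a['img'][:,:,::-1]); cv2.imwrite('pics/s0.png',b['img'][:,:,::-1])
for n,p in(('top',a),('side',b)):
  print(n,p['pose'].round(3).tolist())
  for t in ['press','lever_ball','stop_head','stop_grip','caliper','dish','pliers','charcoal','mallet','brush']:
    print(t,[(round(float(r['p']),2),np.round(r['at'],3).tolist()) for r in landmark_of(p,t)[:2]])
E
```

```text
0.0 [ 0.12465082 -0.50953557  0.2307288 ] [[-9.71396582e-01 -1.09881470e-04  2.37462983e-01]
 [-2.37462921e-01  1.31114614e-03 -9.71395719e-01]
 [-2.04610283e-04 -9.99999134e-01 -1.29973565e-03]] [ 0.20855377 -0.15673053 -0.37988329] 0.08536599423213324
top [[0.016, -0.998, 0.062, 0.467], [-1.0, -0.016, -0.008, -0.023], [0.009, -0.062, -0.998, 1.253], [0.0, 0.0, 0.0, 1.0]]
press [(0.69, [0.422, 0.062, 0.002])]
lever_ball [(0.89, [0.454, -0.158, 0.263]), (0.24, [0.42, 0.061, 0.004])]
stop_head [(0.84, [0.566, 0.046, 0.035])]
stop_grip [(0.72, [0.567, 0.07, 0.059])]
caliper [(0.22, [0.454, -0.158, 0.263])]
dish [(0.86, [0.577, 0.244, -0.003])]
pliers [(0.56, [0.422, 0.062, 0.002])]
charcoal [(0.73, [0.399, -0.244, 0.001])]
mallet [(0.86, [0.476, -0.345, 0.001])]
brush [(0.43, [0.385, -0.099, 0.001])]
side [[-0.888, -0.236, 0.396, 0.116], [-0.461, 0.438, -0.772, 0.739], [0.009, -0.868, -0.497, 0.684], [0.0, 0.0, 0.0, 1.0]]
press [(0.69, [0.598, -0.12, 0.001])]
lever_ball [(0.72, [0.458, -0.162, 0.26])]
stop_head [(0.37, [0.597, -0.12, -0.0])]
stop_grip [(0.65, [0.565, 0.071, 0.058]), (0.42, [0.598, -0.124, 0.0])]
caliper [(0.61, [0.454, 0.221, 0.001])]
dish [(0.8, [0.571, 0.239, 0.002])]
pliers [(0.9, [0.421, 0.056, 0.003]), (0.69, [0.564, 0.035, 0.035])]
charcoal [(0.87, [0.4, -0.239, -0.0])]
mallet [(0.83, [0.48, -0.347, 0.001]), (0.34, [0.389, -0.103, -0.004])]
brush [(0.69, [0.385, -0.102, -0.002]), (0.27, [0.462, -0.163, 0.26])]
```

View pics/t0.png

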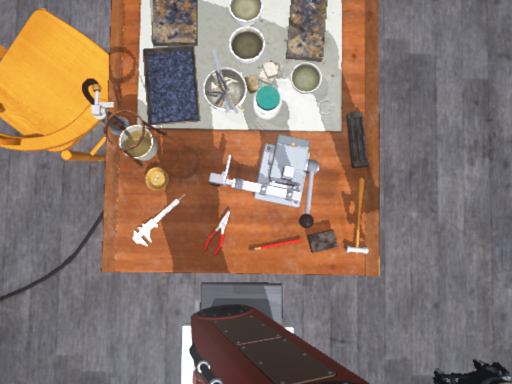

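View pics/s0.png

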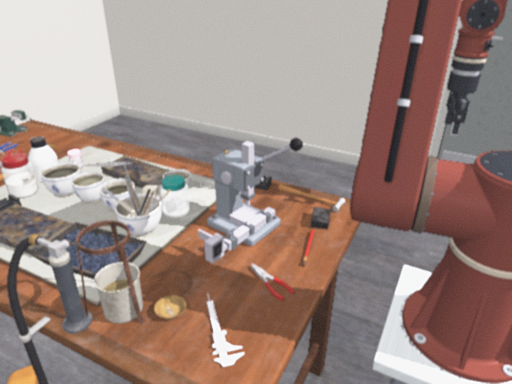

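The top view shows the press at pixel (285,172) with the ball at (306,221) and the stop head at (218,180). The side view agrees. The press is turned about -0.17 rad. Next I refine the ball centre and the turn from depth.

```bash
cat > h.py <<'E'
from plant import *
import cv2, numpy as np
from scipy.optimize import least_squares
def pts(p,m):
    v,u=np.nonzero(m&(p['z_map']>0)); z=p['z_map'][v,u]; K=p['camera_matrix']
    c=np.c_[(u-K[0,2])/K[0,0]*z,(v-K[1,2])/K[1,1]*z,z]
    return c@p['pose'][:3,:3].T+p['pose'][:3,3]
def ballfit(P):
    f=lambda c:np.linalg.norm(P-c,axis=1)-.017
    return least_squares(f,P.mean(0)-[0,0,.01],loss='soft_l1',f_scale=.001)
def st():
    s=get_state(); print(round(s['time'],2),s['ee_pos'].round(4),'jaw yaw',round(float(np.arctan2(s['ee_rot'][1,2],s['ee_rot'][0,2])),3),'F',np.round(s['force'],1),'op',round(s['opening'],4),'q',np.round(s['joint_positions'],2)); return s
E
python3 - <<'E'
from h import *
L={}
for n in('top','side'):
  p=camera(n)
  m=masks_of(p,'lever_ball')
  c0=np.array(landmark_of(p,'lever_ball')[0]['at'])
  K=np.ones((384,512),bool); P=pts(p,K)
  Q=P[(np.linalg.norm(P-c0,axis=1)<.024)]
  dark=None
  r=ballfit(Q[Q[:,0]<c0[0]+.006]); print(n,'ball',r.x.round(4),len(Q),'res',np.abs(r.fun).mean().round(4))
  g=np.array([.567,.06,.05]); H=P[(np.abs(P[:,:2]-g[:2]).max(1)<.045)&(P[:,2]>.066)&(P[:,2]<.09)]
  print('head top',len(H),H.mean(0).round(4),cv2.minAreaRect((H[:,:2]*1000).astype(np.float32)))
  B=P[(P[:,0]>.48)&(P[:,0]<.75)&(P[:,1]>-.25)&(P[:,1]<-.02)&(P[:,2]>.012)&(P[:,2]<.028)]
  print('base',len(B),cv2.minAreaRect((B[:,:2]*1000).astype(np.float32)))
  for t in('press','lever_ball','stop_head','stop_grip'):
    for q in landmark_of(p,t): L.setdefault(t,[]).append((q['p'],q['at']))
M={'press':(0,0,0),'lever_ball':(-.129,-.062,.263)}
A=np.array([.598,-.12]);b=np.array([.456,-.160]);h=np.array([.566,.046]);g=np.array([.566,.0705])
def f(x):
  R=np.array([[np.cos(x[2]),-np.sin(x[2])],[np.sin(x[2]),np.cos(x[2])]])
  T=lambda *v:x[:2]+R@np.array(v)
  return np.r_[T(0,0)-A,T(-.129,-.062)-b,T(-.062,.135+x[3])-h,T(-.0645,.162+x[3])-g]
r=least_squares(f,[.6,-.12,-.17,.02],x_scale=[.01,.01,.05,.01]); print(r.x.round(4),r.fun.round(4))
E
```

```text
top ball [ 0.4583 -0.1577  0.2627] 172 res 0.0011
head top 176 [0.5662 0.0649 0.0767] ((565.2100830078125, 65.00857543945312), (44.285926818847656, 34.3218879699707), 75.02735137939453)
base 1109 ((622.862060546875, -135.4528350830078), (253.80853271484375, 229.10621643066406), 0.02382255159318447)
side ball [ 0.4584 -0.158   0.2608] 158 res 0.0009
head top 187 [0.5636 0.0689 0.0738] ((564.0405883789062, 65.72245788574219), (45.43220520019531, 33.18145751953125), 82.18672180175781)
base 776 ((622.1674194335938, -105.46844482421875), (175.23521423339844, 252.6595001220703), 87.62516784667969)
[ 0.5964 -0.1214 -0.1845  0.0225] [-0.0016 -0.0014  0.0023  0.0013 -0.0016 -0.0012  0.0009  0.0013]
```

{"fn": "apply_moves", "kwargs": {"travel": [[0, 0, 0.04], [0, 0, 0.08], [0, 0, 0.12], [0, 0, 0.13], [0, 0, 0.13]], "yaw": [0.12, 0.24, 0.36, 0.48, 0.6], "jaw": [0.085, 0.085, 0.085, 0.085, 0.085], "force": 40}}

```text
time: 2.22
ee_pos: [0.1249, -0.5115, 0.3651]
ee_rot: [[-0.663, 0.001, 0.748], [-0.748, -0.006, -0.663], [0.004, -1.0, 0.005]]
force: [0.5, 0.1, -1.1]
opening: 0.085
```

{"fn": "apply_moves", "kwargs": {"travel": [[0.02, 0.02, 0], [0.04, 0.04, 0], [0.06, 0.06, 0], [0.08, 0.08, 0], [0.1, 0.1, 0]], "yaw": [0.12, 0.24, 0.36, 0.48, 0.6], "jaw": [0.085, 0.085, 0.085, 0.085, 0.085]}}

```text
time: 2.63
ee_pos: [0.2255, -0.4104, 0.3652]
ee_rot: [[-0.119, 0.004, 0.993], [-0.993, -0.005, -0.119], [0.004, -1.0, 0.005]]
force: [1.1, -0.9, 0.6]
opening: 0.0852
```

{"fn": "apply_moves", "kwargs": {"travel": [[0.02, 0.02, 0], [0.04, 0.04, 0], [0.06, 0.06, 0], [0.08, 0.08, 0], [0.1, 0.1, 0]], "yaw": [0.12, 0.24, 0.36, 0.48, 0.6], "jaw": [0.085, 0.085, 0.085, 0.085, 0.085]}}

```text
time: 3.05
ee_pos: [0.3263, -0.3093, 0.3653]
ee_rot: [[0.467, 0.007, 0.884], [-0.884, -0.002, 0.467], [0.005, -1.0, 0.005]]
force: [0.8, -1.7, 0.6]
opening: 0.0848
```

{"fn": "apply_moves", "kwargs": {"travel": [[0.02, 0.02, 0], [0.04, 0.04, 0], [0.06, 0.06, 0], [0.08, 0.08, 0], [0.1, 0.1, 0]], "yaw": [0.12, 0.24, 0.36, 0.48, 0.6], "jaw": [0.085, 0.085, 0.085, 0.085, 0.085]}}

```text
time: 3.47
ee_pos: [0.4271, -0.2081, 0.3655]
ee_rot: [[0.888, 0.007, 0.46], [-0.46, 0.002, 0.888], [0.005, -1.0, 0.005]]
force: [-0.4, -0.7, -0.2]
opening: 0.0848
```

{"fn": "apply_moves", "kwargs": {"travel": [[0.01, 0.015, 0], [0.02, 0.03, 0], [0.031, 0.05, 0], [0.031, 0.05, 0], [0.031, 0.05, 0]], "yaw": [0.12, 0.24, 0.298, 0.298, 0.298], "jaw": [0.085, 0.085, 0.085, 0.085, 0.085]}}

```text
time: 3.88
ee_pos: [0.4584, -0.1574, 0.3654]
ee_rot: [[0.984, 0.006, 0.178], [-0.178, 0.004, 0.984], [0.005, -1.0, 0.005]]
force: [0.1, 0.4, 0.1]
opening: 0.085
```

```bash
python3 - <<'E'
from h import *
st(); p=camera('wrist'); cv2.imwrite('pics/w1.png',p['img'][:,:,::-1])
print(p['pose'].round(3).tolist(), landmark_of(p,'lever_ball'))
E
```

```text
3.88 [ 0.4584 -0.1574  0.3654] jaw yaw 1.392 F [0.1 0.4 0.1] op 0.085 q [-0.49  0.17  0.04  1.44  0.01 -0.31]
[[0.179, 0.948, 0.265, 0.392], [0.984, -0.174, -0.043, -0.146], [0.005, 0.268, -0.963, 0.508], [0.0, 0.0, 0.0, 1.0]] [{'at': [0.4544, -0.1581, 0.2595], 'p': 0.98}]
```

{"fn": "apply_moves", "kwargs": {"travel": [[0, 0, -0.04], [0, 0, -0.08], [-0.002, -0.001, -0.11], [-0.002, -0.001, -0.125], [-0.002, -0.001, -0.125]], "yaw": [0, 0, 0, 0, 0], "jaw": [0.085, 0.085, 0.085, 0.085, 0.085]}}

```text
time: 4.4
ee_pos: [0.4535, -0.1594, 0.2373]
ee_rot: [[0.983, 0.001, 0.183], [-0.183, 0.006, 0.983], [-0.0, -1.0, 0.006]]
force: [-0.1, -0.2, 0.9]
opening: 0.0851
```

{"fn": "apply_moves", "kwargs": {"travel": [[0, 0, 0], [0, 0, 0], [0, 0, 0], [0, 0, 0], [0, 0, 0]], "yaw": [0, 0, 0, 0, 0], "jaw": [0.06, 0.045, 0.035, 0.025, 0.02], "force": 40}}

```text
time: 4.82
ee_pos: [0.4539, -0.1579, 0.2381]
ee_rot: [[0.983, 0.002, 0.182], [-0.182, 0.009, 0.983], [0.001, -1.0, 0.009]]
force: [-1.5, 8.7, 4.4]
opening: 0.0323
```

{"fn": "apply_moves", "kwargs": {"travel": [[0, 0, 0], [0, 0, 0], [0, 0, 0]], "yaw": [0, 0, 0], "jaw": [0.02, 0.02, 0.02]}}

```text
time: 5.07
ee_pos: [0.4543, -0.1579, 0.2388]
ee_rot: [[0.983, 0.003, 0.182], [-0.182, 0.009, 0.983], [0.002, -1.0, 0.009]]
force: [0.7, 2.2, 2.6]
opening: 0.0323
```

```bash
python3 - <<'E'
from h import *
st(); p=camera('wrist'); 
for q in [p]: cv2.imwrite('pics/w2.png',q['img'][:,:,::-1])
p=camera('side'); i=p['img'][100:290,180:400]; cv2.imwrite('pics/s2.png',cv2.resize(i,None,fx=3,fy=3)[:,:,::-1])
E
```

```text
5.07 [ 0.4543 -0.1579  0.2388] jaw yaw 1.388 F [0.7 2.2 2.6] op 0.0323 q [-0.49  0.2  -0.25  1.12  0.01 -0.31]
```

View pics/s2.png

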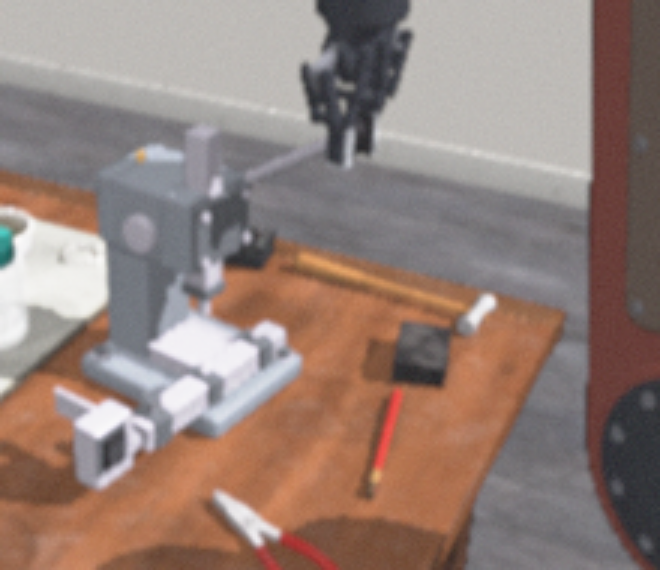

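The fingers hold the ball at 32 mm opening. Now I pull along the arc.

{"fn": "apply_moves", "kwargs": {"travel": [[-0.009, 0.0016, -0.0144], [-0.0163, 0.003, -0.0296], [-0.0222, 0.004, -0.0455], [-0.0265, 0.0048, -0.0619], [-0.0292, 0.0053, -0.0787]], "yaw": [0, 0, 0, 0, 0], "jaw": [0.02, 0.02, 0.02, 0.02, 0.02]}}

```text
time: 5.58
ee_pos: [0.4257, -0.1524, 0.1601]
ee_rot: [[0.983, 0.006, 0.182], [-0.182, 0.009, 0.983], [0.004, -1.0, 0.01]]
force: [5.3, 4.8, 7.9]
opening: 0.0321
```

```bash
python3 - <<'E'
from h import *
st(); p=camera('side'); print(landmark_of(p,'lever_ball'))
E
```

```text
5.58 [ 0.4257 -0.1524  0.1601] jaw yaw 1.388 F [5.3 4.8 7.9] op 0.0321 q [-0.51  0.21 -0.46  0.9   0.01 -0.33]
[{'at': [0.4302, -0.1545, 0.1866], 'p': 0.59}]
```

{"fn": "apply_moves", "kwargs": {"travel": [[-0.001, 0.0002, -0.017], [-0.0003, 0, -0.0339], [0.002, -0.0004, -0.0508], [0.006, -0.0011, -0.0673], [0.0115, -0.0021, -0.0845]], "yaw": [0, 0, 0, 0, 0], "jaw": [0.02, 0.02, 0.02, 0.02, 0.02]}}

```text
time: 6.1
ee_pos: [0.4381, -0.1547, 0.0746]
ee_rot: [[0.983, 0.007, 0.181], [-0.181, 0.009, 0.983], [0.005, -1.0, 0.01]]
force: [4.4, 3.7, 13.4]
opening: 0.0317
```

```bash
python3 - <<'E'
from h import *
st(); p=camera('side'); print(landmark_of(p,'lever_ball'))
P=pts(p,masks_of(p,'lever_ball')[0]['mask']); print(P.min(0),P.max(0))
i=p['img'][100:290,180:400]; cv2.imwrite('pics/s3.png',cv2.resize(i,None,fx=3,fy=3)[:,:,::-1])
E
```

```text
6.1 [ 0.4381 -0.1547  0.0746] jaw yaw 1.388 F [ 4.4  3.7 13.4] op 0.0317 q [-0.51  0.34 -0.55  0.68  0.01 -0.32]
[{'at': [0.4411, -0.1581, 0.1069], 'p': 0.72}]
[ 0.4203064  -1.65883201 -0.74651966] [ 1.17143942 -0.13357897  0.15404333]
```

View pics/s3.png

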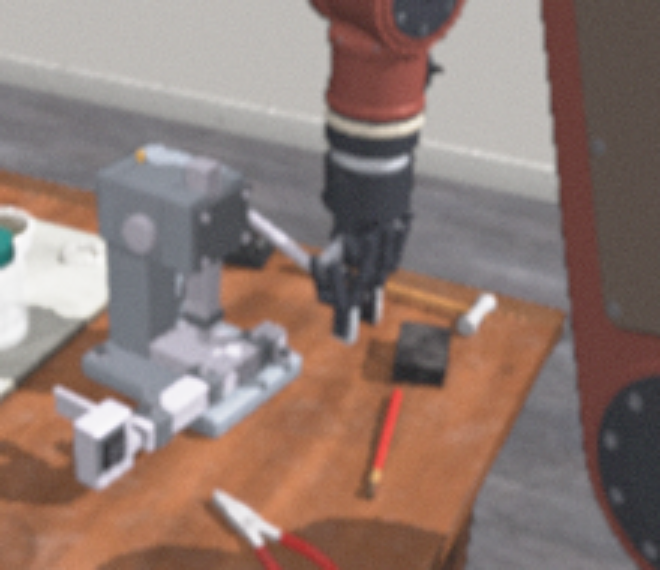

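The ram is down and the lever points below level. I press a few mm further to be sure it's at the stop.

{"fn": "apply_moves", "kwargs": {"travel": [[0.001, 0, -0.003], [0.002, -0.0003, -0.006], [0.002, -0.0003, -0.006], [0.002, -0.0003, -0.006]], "yaw": [0, 0, 0, 0], "jaw": [0.02, 0.02, 0.02, 0.02]}}

```text
time: 6.58
ee_pos: [0.4407, -0.1551, 0.0686]
ee_rot: [[0.983, 0.007, 0.182], [-0.182, 0.01, 0.983], [0.005, -1.0, 0.011]]
force: [-0.2, 3.0, 8.9]
opening: 0.0318
```

```bash
python3 - <<'E'
from h import *
st()
for n in('side','top'):
  p=camera(n); print([(r['at'],r['p']) for r in landmark_of(p,'lever_ball')])
E
```

```text
6.58 [ 0.4407 -0.1551  0.0686] jaw yaw 1.388 F [-0.2  3.   8.9] op 0.0318 q [-0.5   0.35 -0.55  0.67  0.01 -0.32]
[([0.4439, -0.1574, 0.0999], 0.54), ([0.3884, -0.1019, -0.0013], 0.19)]
[]
```

{"fn": "apply_moves", "kwargs": {"travel": [[0.001, 0, -0.003], [0.002, -0.0003, -0.005], [0.002, -0.0003, -0.005]], "yaw": [0, 0, 0], "jaw": [0.02, 0.02, 0.02]}}

```text
time: 7.03
ee_pos: [0.4431, -0.1555, 0.0653]
ee_rot: [[0.983, 0.008, 0.181], [-0.181, 0.009, 0.983], [0.006, -1.0, 0.011]]
force: [-8.8, 5.0, 33.4]
opening: 0.032
```

```bash
python3 - <<'E'
from h import *
st()
for n in('side','wrist'):
  p=camera(n); print([(r['at'],r['p']) for r in landmark_of(p,'lever_ball')])
E
```

```text
7.03 [ 0.4431 -0.1555  0.0653] jaw yaw 1.389 F [-8.8  5.  33.4] op 0.032 q [-0.5   0.36 -0.55  0.66  0.01 -0.32]
[([0.4777, -0.3501, 0.0031], 0.67), ([0.4419, -0.1579, 0.0999], 0.45)]
[([0.4387, -0.154, 0.0979], 0.97)]
```

At the stop: 33 N, and the ball is at z ≈ 0.10. Now I ease it back up at 0.6 rad/s, still holding.

{"fn": "apply_moves", "kwargs": {"travel": [[-0.0029, 0.0005, 0.008], [-0.0055, 0.001, 0.016], [-0.0077, 0.0014, 0.0242], [-0.0095, 0.0017, 0.0325], [-0.0108, 0.002, 0.041]], "yaw": [0, 0, 0, 0, 0], "jaw": [0.02, 0.02, 0.02, 0.02, 0.02]}}

```text
time: 7.65
ee_pos: [0.431, -0.1532, 0.1069]
ee_rot: [[0.983, 0.006, 0.181], [-0.181, 0.01, 0.983], [0.004, -1.0, 0.011]]
force: [-2.7, 1.7, 3.0]
opening: 0.0321
```

{"fn": "apply_moves", "kwargs": {"travel": [[-0.001, 0.0002, 0.0084], [-0.0015, 0.0003, 0.0169], [-0.0017, 0.0003, 0.0253], [-0.0014, 0.0002, 0.0338], [-0.0007, 0.0001, 0.0423]], "yaw": [0, 0, 0, 0, 0], "jaw": [0.02, 0.02, 0.02, 0.02, 0.02]}}

```text
time: 8.07
ee_pos: [0.4299, -0.153, 0.1499]
ee_rot: [[0.983, 0.005, 0.181], [-0.182, 0.01, 0.983], [0.004, -1.0, 0.011]]
force: [-3.2, 1.9, 1.5]
opening: 0.0317
```

```bash
python3 - <<'E'
from h import *
st()
for n in('side','wrist'):
  p=camera(n); print([(r['at'],r['p']) for r in landmark_of(p,'lever_ball')])
E
```

```text
8.07 [ 0.4299 -0.153   0.1499] jaw yaw 1.388 F [-3.2  1.9  1.5] op 0.0317 q [-0.51  0.23 -0.47  0.88  0.01 -0.33]
[([0.4311, -0.1557, 0.1817], 0.5)]
[([0.4271, -0.1526, 0.1863], 0.96)]
```

{"fn": "apply_moves", "kwargs": {"travel": [[0.0012, -0.0002, 0.0084], [0.0028, -0.0005, 0.0168], [0.0048, -0.0009, 0.0251], [0.007, -0.0013, 0.0332], [0.0098, -0.0018, 0.0412]], "yaw": [0, 0, 0, 0, 0], "jaw": [0.02, 0.02, 0.02, 0.02, 0.02]}}

```text
time: 8.68
ee_pos: [0.4405, -0.155, 0.1924]
ee_rot: [[0.983, 0.007, 0.181], [-0.181, 0.009, 0.983], [0.005, -1.0, 0.01]]
force: [-2.2, 1.1, -0.3]
opening: 0.0321
```

{"fn": "apply_moves", "kwargs": {"travel": [[0.003, -0.0006, 0.0079], [0.0067, -0.0012, 0.0156], [0.0105, -0.0019, 0.0231], [0.0149, -0.0027, 0.0304], [0.0194, -0.0035, 0.0375]], "yaw": [0, 0, 0, 0, 0], "jaw": [0.02, 0.02, 0.02, 0.02, 0.02]}}

```text
time: 9.1
ee_pos: [0.4577, -0.1581, 0.2279]
ee_rot: [[0.983, -0.0, 0.181], [-0.181, 0.01, 0.983], [-0.002, -1.0, 0.01]]
force: [-2.0, -7.9, -57.7]
opening: 0.0313
```

```bash
python3 - <<'E'
from h import *
st()
for n in('side','wrist'):
  p=camera(n); print([(r['at'],r['p']) for r in landmark_of(p,'lever_ball')])
E
```

```text
9.1 [ 0.4577 -0.1581  0.2279] jaw yaw 1.388 F [ -2.   -7.9 -57.7] op 0.0313 q [-0.49  0.22 -0.26  1.1   0.01 -0.31]
[([0.4619, -0.1599, 0.2645], 0.58)]
[([0.4536, -0.1563, 0.2632], 0.97)]
```

At the upper stop, pulling against it. I ease off, hold, then open.

{"fn": "apply_moves", "kwargs": {"travel": [[0, 0, -0.001], [0, 0, -0.002], [0, 0, -0.002], [0, 0, -0.002], [0, 0, -0.002]], "yaw": [0, 0, 0, 0, 0], "jaw": [0.02, 0.02, 0.02, 0.02, 0.02], "force": 20}}

```text
time: 9.72
ee_pos: [0.4567, -0.1583, 0.2263]
ee_rot: [[0.984, -0.003, 0.18], [-0.18, 0.009, 0.984], [-0.004, -1.0, 0.008]]
force: [-9.5, 3.4, 8.3]
opening: 0.0314
```

{"fn": "apply_moves", "kwargs": {"travel": [[0, 0, 0], [0, 0, 0], [0, 0, 0], [0, 0, 0], [0, 0, 0]], "yaw": [0, 0, 0, 0, 0], "jaw": [0.036, 0.045, 0.06, 0.075, 0.085]}}

```text
time: 10.13
ee_pos: [0.457, -0.1584, 0.2263]
ee_rot: [[0.984, -0.002, 0.18], [-0.18, 0.009, 0.984], [-0.004, -1.0, 0.009]]
force: [-0.5, -0.9, -0.2]
opening: 0.0789
```

```bash
python3 - <<'E'
from h import *
st()
for n in('side','wrist'):
  p=camera(n); print([(r['at'],r['p']) for r in landmark_of(p,'lever_ball')])
E
```

```text
10.13 [ 0.457  -0.1584  0.2263] jaw yaw 1.39 F [-0.5 -0.9 -0.2] op 0.0789 q [-0.49  0.22 -0.26  1.1   0.01 -0.31]
[([0.4596, -0.1622, 0.2603], 0.76)]
[([0.4546, -0.1574, 0.2594], 0.63)]
```

{"fn": "apply_moves", "kwargs": {"travel": [[0, 0, 0.035], [0, 0, 0.07], [0, 0, 0.1], [0, 0, 0.13], [0, 0, 0.13]], "yaw": [0, 0, 0, 0.12, 0.24], "jaw": [0.085, 0.085, 0.085, 0.085, 0.085]}}

```text
time: 10.75
ee_pos: [0.4584, -0.1592, 0.3617]
ee_rot: [[0.998, 0.002, -0.064], [0.064, 0.005, 0.998], [0.002, -1.0, 0.004]]
force: [-0.8, 0.4, 0.3]
opening: 0.0849
```

{"fn": "apply_moves", "kwargs": {"travel": [[0.01, 0.02, 0], [0.02, 0.04, 0], [0.03, 0.06, 0], [0.04, 0.08, 0], [0.05, 0.1, 0]], "yaw": [0.12, 0.24, 0.36, 0.48, 0.6], "jaw": [0.085, 0.085, 0.085, 0.085, 0.085]}}

```text
time: 11.17
ee_pos: [0.5088, -0.0582, 0.3618]
ee_rot: [[0.784, -0.001, -0.621], [0.621, 0.005, 0.784], [0.003, -1.0, 0.004]]
force: [0.3, -0.3, 0.1]
opening: 0.0849
```

{"fn": "apply_moves", "kwargs": {"travel": [[0.01, 0.02, 0], [0.02, 0.04, 0], [0.03, 0.07, 0], [0.04, 0.1, 0], [0.059, 0.129, 0]], "yaw": [0.12, 0.24, 0.36, 0.48, 0.6], "jaw": [0.085, 0.085, 0.085, 0.085, 0.085]}}

```text
time: 11.58
ee_pos: [0.5673, 0.0723, 0.3624]
ee_rot: [[0.291, -0.003, -0.957], [0.957, 0.004, 0.291], [0.003, -1.0, 0.004]]
force: [0.6, -1.2, 0.5]
opening: 0.0848
```

```bash
python3 - <<'E'
from h import *
st()
for n in('top','wrist'):
  p=camera(n); 
  for t in('lever_ball','stop_head','stop_grip'): print(n,t,[(r['at'],r['p']) for r in landmark_of(p,t)])
E
```

```text
11.58 [0.5673 0.0723 0.3624] jaw yaw 2.846 F [ 0.6 -1.2  0.5] op 0.0848 q [-0.    0.36  0.29  1.5   0.   -1.28]
top lever_ball [([0.4567, -0.1575, 0.2643], 0.75), ([0.4719, -0.3486, -0.0022], 0.46)]
top stop_head [([0.5675, 0.0426, 0.0334], 0.72)]
top stop_grip [([0.569, 0.0695, 0.0583], 0.8)]
wrist lever_ball []
wrist stop_head [([0.5641, 0.0406, 0.0377], 0.68), ([0.5651, 0.0711, 0.057], 0.27)]
wrist stop_grip [([0.5645, 0.0689, 0.0567], 0.9)]
```

{"fn": "apply_moves", "kwargs": {"travel": [[0, -0.001, -0.035], [0, -0.002, -0.07], [0, -0.002, -0.105], [0, -0.002, -0.14], [0, -0.002, -0.17]], "yaw": [0.11, 0.11, 0.11, 0.11, 0.11], "jaw": [0.085, 0.085, 0.085, 0.085, 0.085]}}

```text
time: 12.4
ee_pos: [0.5666, 0.0668, 0.1903]
ee_rot: [[0.194, -0.004, -0.981], [0.981, 0.003, 0.194], [0.002, -1.0, 0.004]]
force: [0.2, 0.3, 0.3]
opening: 0.0852
```

```bash
python3 - <<'E'
from h import *
st(); p=camera('wrist'); cv2.imwrite('pics/w4.png',cv2.resize(p['img'],(768,576))[:,:,::-1])
for t in('stop_head','stop_grip'): print(t,[(r['at'],r['p']) for r in landmark_of(p,t)])
P=pts(p,np.ones((384,512),bool)); np.savez('w4.npz',P=P,img=p['img'],K=p['camera_matrix'],pose=p['pose'])
H=P[(np.abs(P[:,0]-.57)<.05)&(np.abs(P[:,1]-.065)<.05)&(P[:,2]>.07)&(P[:,2]<.086)]
print(len(H),H.mean(0),cv2.minAreaRect((H[:,:2]*1000).astype(np.float32)))
E
```

```text
12.4 [0.5666 0.0668 0.1903] jaw yaw 2.947 F [0.2 0.3 0.3] op 0.0852 q [-0.01  0.4  -0.1   1.07  0.   -1.39]
stop_head [([0.5684, 0.0432, 0.0351], 0.82)]
stop_grip [([0.566, 0.0673, 0.0551], 0.83)]
1829 [0.56733375 0.06289691 0.07734537] ((566.7144165039062, 63.19056701660156), (43.498897552490234, 34.568267822265625), 79.11566162109375)
```

View pics/w4.png

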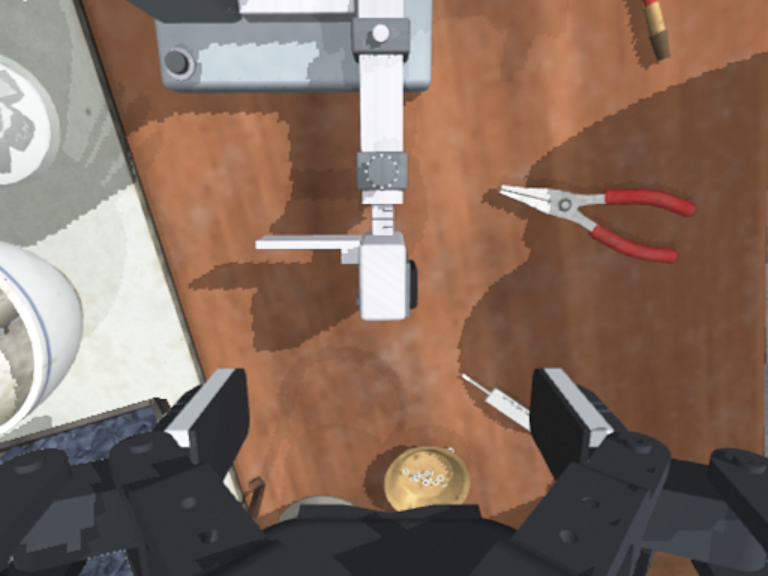

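The wrist view shows the head (383,278), flag on the left, button on the right (412,283), sleeve mouth at about (382,203), bar marks at 205–232. The jaws are square to the head. I get the reading from depth here.

```bash
python3 - <<'E'
from h import *
d=np.load('w4.npz'); P=d['P'].reshape(384,512,3); a=-.19
y=np.array([-np.sin(a),np.cos(a)]); x=np.array([np.cos(a),np.sin(a)])
for v in range(124,218,1):
  q=P[v,252:260].mean(0)
  if v<170 or v>208: print(v,(q[:2]@y*1000).round(1),(q[2]*1000).round(1),d['img'][v,250:260].mean().round(), end=' | ')
hp=P[185,240:290]; print('\n',[(u+240,round(float(q[:2]@x*1000),1),round(float(q[2]*1000))) for u,q in enumerate(hp) if u%2==0])
g=np.array([.566,.068]); print(g@x,g@y)
cv2.imwrite('pics/w4c.png',cv2.resize(d['img'][125:175,225:290],None,fx=10,fy=10,interpolation=cv2.INTER_CUBIC)[:,:,::-1])
E
```

```text
Traceback (most recent call last):
ValueError: cannot reshape array of size 587415 into shape (384,512,3)
```

```bash
cat >> h.py <<'E'
def grid(p):
    P=np.full((384,512,3),np.nan); m=p['z_map']>0; P[m]=pts(p,np.ones((384,512),bool)); return P
E
python3 - <<'E'
from h import *
d=camera('wrist'); P=grid(d); a=-.19
y=np.array([-np.sin(a),np.cos(a)]); x=np.array([np.cos(a),np.sin(a)])
for v in range(124,222,1):
  q=np.nanmedian(P[v,252:260],axis=0)
  if v<170 or v>206: print(v,(q[:2]@y*1000).round(1),(q[2]*1000).round(1),d['img'][v,250:260].mean().round(), end=' | ')
hp=P[185,236:290]; print('\n',[(u+236,round(float(q[:2]@x*1000),1),round(float(q[2]*1000))) for u,q in enumerate(hp) if u%2==0 and q[2]==q[2]])
g=np.array([.566,.068]); print(g@x,g@y)
cv2.imwrite('pics/w4c.png',cv2.resize(d['img'][125:175,225:290],None,fx=10,fy=10,interpolation=cv2.INTER_CUBIC)[:,:,::-1])
E
```

```text
124 117.5 56.6 138.0 | 125 118.7 49.1 130.0 | 126 119.6 48.3 134.0 | 127 120.6 46.5 229.0 | 128 121.5 46.6 249.0 | 129 122.3 46.7 246.0 | 130 123.2 47.2 246.0 | 131 124.1 46.1 246.0 | 132 124.9 46.1 246.0 | 133 125.8 46.6 246.0 | 134 126.7 46.3 248.0 | 135 127.6 46.0 234.0 | 136 128.9 41.1 138.0 | 137 129.8 41.3 173.0 | 138 130.7 40.1 193.0 | 139 131.6 41.3 205.0 | 140 132.5 41.1 182.0 | 141 133.3 41.4 240.0 | 142 134.2 41.0 237.0 | 143 135.3 40.3 238.0 | 144 136.2 40.2 228.0 | 145 137.0 41.3 159.0 | 146 137.8 41.6 183.0 | 147 138.8 40.8 240.0 | 148 139.7 41.0 237.0 | 149 140.6 41.3 238.0 | 150 141.6 41.1 221.0 | 151 142.5 41.5 176.0 | 152 143.5 40.6 239.0 | 153 144.4 40.8 237.0 | 154 145.3 41.1 237.0 | 155 146.3 40.9 227.0 | 156 147.2 40.9 164.0 | 157 147.5 45.1 163.0 | 158 147.6 51.0 165.0 | 159 147.5 57.0 165.0 | 160 147.4 62.9 166.0 | 161 147.6 68.9 164.0 | 162 147.5 74.2 179.0 | 163 147.9 76.5 229.0 | 164 148.7 77.3 245.0 | 165 149.4 77.6 243.0 | 166 150.2 78.0 244.0 | 167 150.9 78.4 244.0 | 168 151.8 78.5 245.0 | 169 152.7 78.4 245.0 | 207 185.0 78.5 245.0 | 208 186.2 77.9 245.0 | 209 187.0 78.5 245.0 | 210 188.0 78.8 244.0 | 211 188.6 78.6 240.0 | 212 189.6 78.5 189.0 | 213 191.3 76.2 116.0 | 214 217.3 0.5 112.0 | 215 218.8 0.1 113.0 | 216 219.7 0.7 114.0 | 217 220.7 1.1 114.0 | 218 222.2 0.4 114.0 | 219 223.4 0.1 113.0 | 220 224.3 0.1 114.0 | 221 225.7 0.3 114.0 | 
 [(236, 567.1, 0), (238, 565.0, -1), (240, 558.4, 78), (242, 556.8, 77), (244, 555.1, 78), (246, 553.5, 77), (248, 551.8, 78), (250, 550.1, 78), (252, 548.4, 78), (254, 546.8, 78), (256, 545.1, 79), (258, 543.5, 79), (260, 541.8, 79), (262, 540.1, 78), (264, 538.5, 78), (266, 536.8, 79), (268, 535.1, 78), (270, 533.3, 74), (272, 531.5, 71), (274, 529.8, 72), (276, 528.0, 70), (278, 521.6, 1), (280, 519.4, 1), (282, 517.2, 0), (284, 514.9, -1), (286, 512.9, 1), (288, 510.8, 1)]
0.5429719922179729 0.17367042254467369
```

View pics/w4c.png

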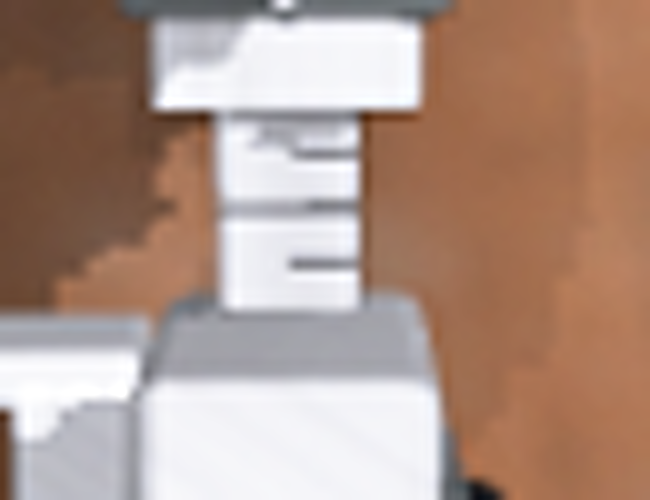

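Reading the crop: short mark, long mark (10) and short mark (15) between head and mouth. Depth gives about 19.5 mm, so likely the 20 notch. Now I descend around the head.

{"fn": "apply_moves", "kwargs": {"travel": [[0.001, 0.001, -0.03], [0.0015, 0.001, -0.06], [0.0015, 0.001, -0.09], [0.0015, 0.001, -0.1], [0.0015, 0.001, -0.1]], "yaw": [0.004, 0.004, 0.004, 0.004, 0.004], "jaw": [0.085, 0.085, 0.085, 0.085, 0.085]}}

```text
time: 13.02
ee_pos: [0.5687, 0.068, 0.093]
ee_rot: [[0.189, -0.005, -0.982], [0.982, 0.003, 0.189], [0.002, -1.0, 0.005]]
force: [-0.4, 0.2, -0.0]
opening: 0.085
```

{"fn": "apply_moves", "kwargs": {"travel": [[-0.0006, 0, -0.025], [-0.0006, 0, -0.05], [-0.0006, 0, -0.056], [-0.0006, 0, -0.056], [-0.0006, 0, -0.056]], "yaw": [0, 0, 0, 0, 0], "jaw": [0.085, 0.085, 0.085, 0.07, 0.06], "force": 40}}

```text
time: 13.43
ee_pos: [0.5695, 0.068, 0.039]
ee_rot: [[0.189, -0.003, -0.982], [0.982, 0.003, 0.189], [0.003, -1.0, 0.003]]
force: [0.4, 0.4, 0.3]
opening: 0.063
```

{"fn": "apply_moves", "kwargs": {"travel": [[0, 0, 0], [0, 0, 0], [0, 0, 0], [0, 0, 0], [0, 0, 0]], "yaw": [0, 0, 0, 0, 0], "jaw": [0.045, 0.035, 0.03, 0.02, 0.02]}}

```text
time: 13.85
ee_pos: [0.5694, 0.0683, 0.0405]
ee_rot: [[0.19, -0.002, -0.982], [0.982, 0.004, 0.19], [0.003, -1.0, 0.003]]
force: [-4.0, 1.0, 9.0]
opening: 0.0273
```

{"fn": "apply_moves", "kwargs": {"travel": [[0, 0, 0], [0, 0, 0], [0, 0, 0]], "yaw": [0, 0, 0], "jaw": [0.02, 0.02, 0.02]}}

```text
time: 14.1
ee_pos: [0.5694, 0.0683, 0.0406]
ee_rot: [[0.19, -0.003, -0.982], [0.982, 0.004, 0.19], [0.003, -1.0, 0.003]]
force: [0.5, -1.2, -5.8]
opening: 0.027
```

```bash
python3 - <<'E'
from h import *
st(); d=camera('wrist'); cv2.imwrite('pics/w5.png',cv2.resize(d['img'],(768,576))[:,:,::-1])
E
```

```text
14.1 [0.5694 0.0683 0.0406] jaw yaw 2.95 F [ 0.5 -1.2 -5.8] op 0.027 q [-0.01  0.55 -0.29  0.73  0.   -1.39]
```

View pics/w5.png

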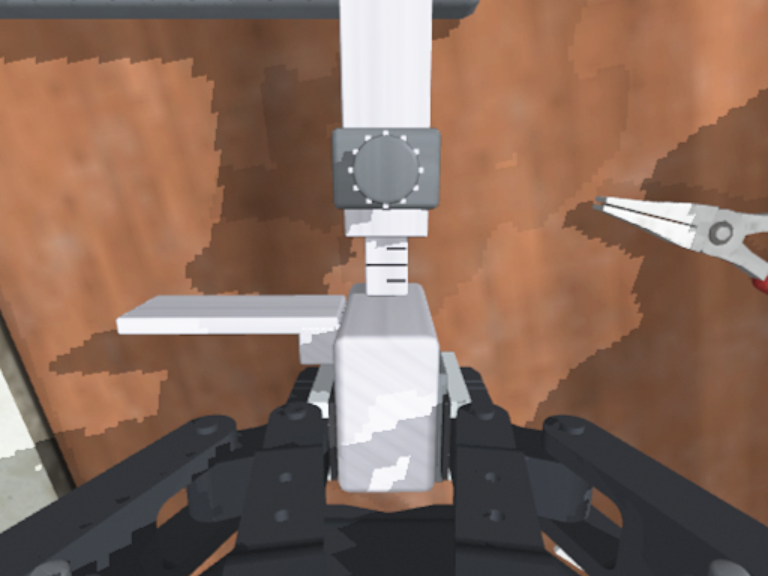

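The button is in: 27 mm opening, arm unmoved, marks as before. Drawing out along the press +y.

{"fn": "apply_moves", "kwargs": {"travel": [[0.001, 0.005, 0], [0.0019, 0.01, 0], [0.0029, 0.015, 0], [0.0038, 0.0195, 0], [0.0038, 0.0195, 0]], "yaw": [0, 0, 0, 0, 0], "jaw": [0.02, 0.02, 0.02, 0.02, 0.02]}}

```text
time: 14.57
ee_pos: [0.5734, 0.0891, 0.0406]
ee_rot: [[0.189, -0.002, -0.982], [0.982, 0.005, 0.189], [0.004, -1.0, 0.003]]
force: [1.3, 0.9, -5.3]
opening: 0.0273
```

{"fn": "apply_moves", "kwargs": {"travel": [[0.001, 0.005, 0], [0.0019, 0.01, 0], [0.0029, 0.015, 0], [0.0037, 0.019, 0], [0.0037, 0.019, 0]], "yaw": [0, 0, 0, 0, 0], "jaw": [0.02, 0.02, 0.02, 0.02, 0.02]}}

```text
time: 14.98
ee_pos: [0.5772, 0.1092, 0.0406]
ee_rot: [[0.188, -0.002, -0.982], [0.982, 0.005, 0.188], [0.005, -1.0, 0.003]]
force: [1.2, 0.3, -5.9]
opening: 0.0268
```

```bash
python3 - <<'E'
from h import *
st(); d=camera('wrist'); cv2.imwrite('pics/w6.png',cv2.resize(d['img'][80:210,210:310],None,fx=6,fy=4.6,interpolation=cv2.INTER_CUBIC)[:,:,::-1])
P=grid(d);a=-.19; y=np.array([-np.sin(a),np.cos(a)])
for v in range(60,212):
  q=np.nanmedian(P[v,255:261],axis=0); b=d['img'][v,260:268].mean(); z=q[2]*1000
  if 38<z<52 : print(v,(q[:2]@y*1000).round(1),z.round(1),b.round(), end=' | ')
E
```

```text
14.98 [0.5772 0.1092 0.0406] jaw yaw 2.952 F [ 1.2  0.3 -5.9] op 0.0268 q [ 0.06  0.57 -0.25  0.75  0.01 -1.32]
60 129.6 40.9 156.0 | 61 130.0 41.1 177.0 | 62 130.4 41.3 172.0 | 63 130.6 40.3 188.0 | 64 131.1 40.7 225.0 | 65 131.5 40.7 240.0 | 66 131.8 40.1 239.0 | 67 132.2 40.7 239.0 | 68 132.8 40.9 239.0 | 69 133.0 40.5 243.0 | 70 133.4 40.5 226.0 | 71 133.9 41.4 31.0 | 72 134.3 41.6 156.0 | 73 134.6 40.9 247.0 | 74 135.0 40.8 240.0 | 75 135.4 41.1 238.0 | 76 135.8 40.3 238.0 | 77 136.3 41.2 238.0 | 78 136.6 40.8 238.0 | 79 137.0 40.7 238.0 | 80 137.4 40.7 239.0 | 81 137.8 41.2 241.0 | 82 138.2 40.7 232.0 | 83 138.6 40.8 128.0 | 84 139.0 41.2 60.0 | 85 139.4 40.5 173.0 | 86 139.9 41.1 246.0 | 87 140.2 40.5 240.0 | 88 140.6 40.3 239.0 | 89 141.0 40.9 238.0 | 90 141.4 40.4 238.0 | 91 141.8 40.9 239.0 | 92 142.2 40.6 239.0 | 93 142.7 41.2 239.0 | 94 143.1 40.5 243.0 | 95 143.5 41.1 227.0 | 96 143.8 41.2 29.0 | 97 144.3 40.7 155.0 | 98 144.7 40.6 248.0 | 99 145.1 40.9 240.0 | 100 145.5 40.7 239.0 | 101 145.9 40.4 239.0 | 102 146.3 41.0 239.0 | 103 146.7 40.6 239.0 | 104 147.1 40.6 239.
[... 1595 characters left out ...]
40.7 242.0 | 175 178.5 40.5 224.0 | 176 178.7 41.4 44.0 | 177 179.3 41.0 168.0 | 178 179.8 40.6 246.0 | 179 180.2 40.8 239.0 | 180 180.8 40.5 238.0 | 181 181.2 41.1 238.0 | 182 181.8 40.3 238.0 | 183 182.1 40.9 238.0 | 184 182.6 40.9 241.0 | 185 183.0 41.3 231.0 | 186 183.6 40.8 118.0 | 187 184.0 41.1 81.0 | 188 184.4 41.1 193.0 | 189 185.0 40.9 243.0 | 190 185.6 40.4 239.0 | 191 186.0 40.7 238.0 | 192 186.3 41.4 237.0 | 193 186.9 40.9 238.0 | 194 187.4 40.9 238.0 | 195 187.8 41.3 238.0 | 196 188.4 40.7 213.0 | 197 189.1 40.0 138.0 | 198 189.1 41.5 174.0 | 199 189.0 44.1 172.0 | 200 189.1 44.8 173.0 | 201 189.0 47.4 173.0 | 202 189.1 48.3 173.0 | 203 189.0 50.0 174.0 | 204 189.0 51.9 174.0 |
```

View pics/w6.png

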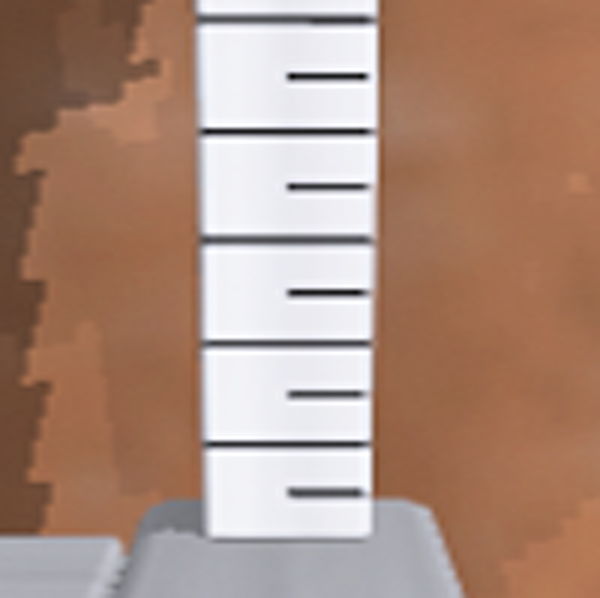

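```bash
python3 - <<'E'
from h import *
st(); d=camera('wrist'); cv2.imwrite('pics/w7.png',cv2.resize(d['img'][35:85,225:295],None,fx=10,fy=10,interpolation=cv2.INTER_CUBIC)[:,:,::-1])
P=grid(d);a=-.19; y=np.array([-np.sin(a),np.cos(a)])
for v in range(44,64):
  q=np.nanmedian(P[v,255:261],axis=0); b=d['img'][v,246:268].mean(); z=q[2]*1000
  e=np.nanmedian(P[v,244:247],axis=0)
  print(v,(q[:2]@y*1000).round(1),z.round(1),b.round(), end=' | ')
E
```

```text
15.03 [0.5771 0.109  0.0406] jaw yaw 2.952 F [ 2.3  1.2 -6.6] op 0.0271 q [ 0.06  0.57 -0.25  0.75  0.01 -1.32]
44 124.2 46.2 244.0 | 45 124.5 46.7 244.0 | 46 124.9 46.3 244.0 | 47 125.2 46.3 244.0 | 48 125.6 45.9 244.0 | 49 125.9 45.7 244.0 | 50 126.4 46.3 244.0 | 51 126.8 46.5 245.0 | 52 127.1 46.2 244.0 | 53 127.4 45.9 227.0 | 54 127.9 46.4 145.0 | 55 128.2 46.0 107.0 | 56 127.7 41.0 166.0 | 57 128.1 40.7 158.0 | 58 128.6 40.6 30.0 | 59 128.9 40.6 87.0 | 60 129.3 41.1 158.0 | 61 129.7 40.7 179.0 | 62 130.1 41.1 184.0 | 63 130.4 40.8 190.0 |
```

View pics/w7.png

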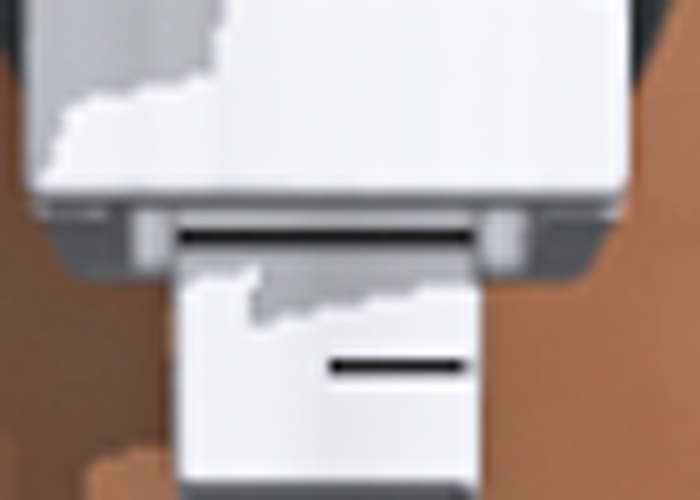

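The full-width 60 mark (327,236 in the crop) stands about 1 mm outside the mouth, so the reading is about 61. I ease back 1 mm and settle.

{"fn": "apply_moves", "kwargs": {"travel": [[-0.0001, -0.0005, 0], [-0.0002, -0.001, 0], [-0.0002, -0.001, 0], [-0.0002, -0.001, 0], [-0.0002, -0.001, 0]], "yaw": [0, 0, 0, 0, 0], "jaw": [0.02, 0.02, 0.02, 0.02, 0.02]}}

```text
time: 15.5
ee_pos: [0.5769, 0.1076, 0.0406]
ee_rot: [[0.188, -0.002, -0.982], [0.982, 0.005, 0.188], [0.005, -1.0, 0.003]]
force: [0.7, 1.5, -7.0]
opening: 0.0272
```

```bash
python3 - <<'E'
from h import *
st(); d=camera('wrist')
P=grid(d);a=-.19; y=np.array([-np.sin(a),np.cos(a)])
for v in range(50,76):
  q=np.nanmedian(P[v,255:261],axis=0); b=d['img'][v,260:268].mean(); z=q[2]*1000
  print(v,(q[:2]@y*1000).round(1),z.round(1),b.round(), end=' | ')
t=camera('top'); print([(r['at'],r['p']) for r in landmark_of(t,'lever_ball')]); s=st(); print(np.abs(s['qd']).max())
E
```

```text
15.5 [0.5769 0.1076 0.0406] jaw yaw 2.952 F [ 0.7  1.5 -7. ] op 0.0272 q [ 0.06  0.57 -0.25  0.75  0.01 -1.32]
50 125.0 46.5 246.0 | 51 125.3 46.2 246.0 | 52 125.7 46.8 246.0 | 53 126.1 46.2 246.0 | 54 126.5 46.8 246.0 | 55 126.7 45.9 247.0 | 56 127.2 46.1 245.0 | 57 127.5 46.4 213.0 | 58 127.8 45.9 132.0 | 59 128.1 44.9 98.0 | 60 128.0 40.8 154.0 | 61 128.2 40.4 176.0 | 62 128.7 41.1 174.0 | 63 129.0 40.7 174.0 | 64 129.4 41.2 174.0 | 65 129.9 40.9 174.0 | 66 130.2 40.8 172.0 | 67 130.6 40.4 185.0 | 68 131.0 41.1 220.0 | 69 131.3 40.9 246.0 | 70 131.8 41.1 227.0 | 71 132.2 40.7 31.0 | 72 132.6 41.1 156.0 | 73 132.9 40.6 248.0 | 74 133.4 40.3 240.0 | 75 133.7 40.4 238.0 | [([0.4522, -0.1572, 0.2596], 0.84), ([0.5936, -0.1211, -0.002], 0.51)]
15.65 [0.5769 0.1076 0.0407] jaw yaw 2.952 F [ 2.3  1.5 -6.4] op 0.0267 q [ 0.06  0.57 -0.25  0.75  0.01 -1.32]
0.0017353991582190155
```

```bash
python3 -c "
from plant import *
print(close_job())"
```

```text
the job is handed in; nothing more can be done
None
```

The press is set up and the job is handed in: the lever has been through its full stroke, and the length stop is held at about 60 mm with the button in. `close_job` gives no verdict, so what follows is from my own checks.

- **Lever:** I held the ball and pulled it along its arc to the bottom stop (ball at z ≈ 0.10 m, push rising to 33 N). I then eased it up at about 0.6 rad/s and released it only at rest. The last top view put the ball at z ≈ 0.26 m, as at the start. At the top I pulled against the upper stop with about 58 N for a moment before easing off.
- **Length stop:** I squeezed the button fully in before drawing. The fingers read 27 mm against the expected 28, and they also read about 2 mm small on the ball. The head had not moved at that point. I then drew the arm out about 41.5 mm, saw the 60 mark standing about 1 mm outside the mouth, and eased back. It came back 1.5 mm rather than the 1 mm I asked for.
- **Final state:** From the 55 mark, the reading is about 59.5 mm, inside the 2.5 mm allowance. The arm was still, gripping with the set 40 N, at 15.65 s on the clock.
- **Disagreement:** The starting reading came out at about 19.5 mm, while the notches suggested 20. I went by the marks at the mouth instead.
- **Bystanders:** I planned the moves to stay clear of the other things on the bench, but did not measure their positions again at the end.

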